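# Load lock cylinders into a ratchet spring clamp

### The arm

A 7-joint arm with a two-finger parallel gripper is mounted at the origin on a cart in front of the work surface, level with it; the furniture and walls round the work are solid. World frame = base frame: x ahead of the robot, y to its left, z up, the work surface at z = 0. Lengths are in m, angles in rad, forces in N, time in s.
With the tool pointing down it reaches from about 0.425 to 0.925 m from the base axis. Payload 6.8 kg.
Tool frame: the origin (TCP) lies on the centre line of the jaws, within the pads' length; the fingertips stand bot.tip_reach ahead of it and the grasp point (between the pads) lies 3 mm ahead of it (bot.tip_reach is the distance from the TCP to the fingertips, in m); z points along the fingers, y is the line along which they close (so a half turn about z gives the same grasp; the last joint's range is limited). The gripper opens to 85 mm and grips with 20 to 120 N. Pads are 22 mm wide; open, the fingers measure 114 mm over their backs; the gripper's body (76 mm by 85 mm) begins 54 mm behind the grasp point. The pads swing forward as they close: fully open they stand 13 mm farther back than shut.
Start: joints at [-1.241, 0.477, 0.022, 1.555, -0.011, 1.109, -0.083], TCP at [0.286, 0.611, 0.253] pointing down, gripper open.
Joint ranges: [-2.96, 2.96], [-0.34, 2.1], [-1.41, 1.46], [0.24, 2.44], [-1.37, 4.51], [0.17, 1.92], [-2.96, 2.96]. Speed limits (rad/s): [2.39, 2.39, 3.14, 3.14, 3.14, 3.14, 3.14].

### API

Orientations are given as a unit quaternion [w, x, y, z].
In Python, from station import bot gives the robot as it stands.
- The arm moves only by the tool jog_arm, never from a script. Its argument "deltas" is a list of rows, each a list of 7 numbers: the shift along the world's x, y, z in m, then the turn, a rotation vector about the world's x, y, z in rad, then the opening, from 0 (shut) to 1 (fully open). In form: [[x, y, z, rx, ry, rz, grip], ...]. A call has 1 to 10 rows; each row shifts and turns the commanded pose from where the row before left it; what a row does not reach is not made up. A row lasts 1/10 s, in which the tool goes at most 50 mm and 8.59 degrees, less where a joint would pass 70% of its speed; a pose out of reach is approached as far as the arm can. A call with a gripper value outside its range is refused whole. The fingers move at their own pace and stop on an object; "newtons" is the grip in N (left out, the last holds). Time passes only in rows, so rows that do not move let the fingers close. It gives the time, the measured TCP pose, the force, the opening and the grip force at its end, in the units of the state.
- bot.get_obs(): the state, without advancing time (a new reading comes with each control period).
- bot.read_camera(name): name is "scene" or "top" or "wrist"; returns a dict with "img" (420x560x3 uint8, red, green, blue), "K" (3x3 intrinsics, pixels), "dist_coeffs" ([k1, k2, p1, p2, k3] as OpenCV has them; the pictures are not rectified), "eye" and "attitude" of the camera in the world. Camera axes: x right, y down, z forward; pixel columns grow to the right and rows downward; lengths in m; the calibration is good to about 2 mm. A picture is of the moment at which its call begins. There is no depth.
- bot.hand_in(): hands the job in; it is judged then, once.
The state is a dict: "t": time; "q": joint angles; "joint_vel": joint speeds; "joint_torque": joint torques, N m; "eef_pos": TCP position; "tool_rot": TCP orientation; "contact_force": force on the tool from outside, world axes, zero at the start; "torque": the same for the moment, N m; "gripper_width": opening from 0.0 (shut) to 1.0 (fully open); "grasp_force": force on a finger pad.
Only numpy, scipy, OpenCV 4.12 (cv2) and the standard library are available. Lean on these libraries where they do the work, as an engineer would, in place of code of your own. Each camera call takes 0.05 s, during which the arm holds its last target. There are 200 camera calls.

### The job

Get the lock cylinders on the desk ready for rekeying in the spring clamp: throw the clamp's red ball lever in (away from the robot) so that the ratchet catches, and pull the sliding jaw all the way open to its stop, where the ratchet must hold it. With the jaw held open, lay every lock cylinder that lies on the desk (there are three or four) flat on the clamp's bed between the fixed stop and the jaw, side by side in one row, crosswise to the sliding direction and in the middle of the bed's width; then throw the lever out (towards the robot) so that the jaw springs back and clamps the row. Leave the padlock and the key fob where they are.

Things in the scene. Friction and masses are not known exactly. Their poses are not given: they have to be found in the camera images.
- clamp: Fixed spring clamp. Origin on the desk; x away from the robot, y along the slide from fixed stop to open end. Grey base 118x272 mm (x -51 to 67, y -125 to 147). Flat bed top z = 30 mm, x -48 to 42, no side walls. Blue fixed stop, 58 mm high, 74 mm wide about x = -3, pressing face at y = -105. Sawtooth rack beside the bed at x 44 to 60, crests z = 26.
- stop_face (a point): Centre of the fixed stop's pressing face, 44 mm above the desk; clamp point (0, -105, 44) mm. Axes as the clamp's.
- jaw (a joint): Sliding jaw: 0 m = home, face 60 mm from the stop face; grows as it is pulled open (clamp +y); 0.112 = end stop. A spring draws it home, 5.4 N at 0 to 12 N at 0.112, damped. Lever in: a pawl clicks every 10 mm when opening (0.008, 0.018 .. 0.108) and bars the way back; let go at the end stop it rests at 0.108. Clamping three cylinders it rests near 0.04, four near 0.074.
- jaw_face (a point): Centre of the moving jaw's pressing face, 44 mm above the desk, at clamp x = 0. The jaw is 74 mm wide in x, its top 58 mm above the desk. Moves along the clamp's y; axes as the clamp's.
- handle (a point): Centre of the jaw's pull handle: black bar 50 mm along the clamp's x, 14 mm thick (y), 22 mm high (z 52 to 74 mm), free on both y sides; gripped from above with the fingers closing along the clamp's y. At clamp x = -26 mm, 60 mm behind the jaw face (+y); the carriage deck below it has its top at z = 37 mm.
- lever (a joint): Ratchet lever on the jaw carriage, swings in the clamp's x-z plane: 0 rad = in (ball leans 14 degrees away from the robot, pawl in the rack), 0.85 = out (ball leans 35 degrees towards the robot, pawl lifted, jaw free). It tips over at about 0.37 and falls to either side by its own weight. Swings 0 to 0.2 while clicking. Takes 1 to 4 N at the ball.
- lever_ball (a point): Centre of the lever's red ball, 20 mm in diameter, 45 mm from the pivot, which is 28 mm behind the jaw face (+y) at clamp x = 12, z = 52 mm. Ball at clamp x = 23, z = 96 mm when in; x = -14, z = 89 when out; z = 97 upright. Free all round; can be pushed along x from above with closed fingers.
- padlock_mid (a point): Centre of a brass padlock, 50x57x13 mm, behind the clamp; not to be moved.
- fob_mid (a point): Centre of a black car key fob, 63x51x13 mm, to the left behind the clamp; not to be moved.
- cyl_a_mid (a point): Centre of a brass profile lock cylinder lying on its flat side, 60 mm long, 33 mm wide, 17 mm high, 0.13 kg (half-way up: 8.5 mm above what it lies on). x axis along the 60 mm length, z up. May be absent (None). Its two flat ends are parallel, so it can be gripped end to end.
- cyl_b_mid (a point): Centre of a nickel-grey profile lock cylinder lying on its flat side, 54 mm long, 33 mm wide, 17 mm high, 0.13 kg (half-way up: 8.5 mm above what it lies on). x axis along the 54 mm length, z up. May be absent (None). Its two flat ends are parallel, so it can be gripped end to end.
- cyl_c_mid (a point): Centre of a brass profile lock cylinder lying on its flat side, 60 mm long, 33 mm wide, 17 mm high, 0.13 kg (half-way up: 8.5 mm above what it lies on). x axis along the 60 mm length, z up. May be absent (None). Its two flat ends are parallel, so it can be gripped end to end.
- cyl_d_mid (a point): Centre of a nickel-grey profile lock cylinder lying on its flat side, 54 mm long, 33 mm wide, 17 mm high, 0.13 kg (half-way up: 8.5 mm above what it lies on). x axis along the 54 mm length, z up. May be absent (None). Its two flat ends are parallel, so it can be gripped end to end.
Not all that is in view belongs to the job. Leave any turquoise look-alike of the part that bears cyl_a_mid alone.

How it is judged:
On the way, in this order (a step that is already met when the one before it is completed fails the run):
1. the lever is in and the jaw is held at its last notch, fully open (value of joint lever below 0.12 rad and value of joint jaw above 0.103 m), for 0.5 s.
2. all present lock cylinders lie in the row on the bed while the jaw is still held open (x of cyl_a_mid in the frame of clamp between -0.025 and 0.019 m and z of cyl_a_mid in the frame of clamp between 0.033 and 0.046 m and y of cyl_a_mid in the frame of clamp between -0.105 and 0.065 m and angle between the x axis of each of cyl_a_mid, cyl_b_mid, cyl_c_mid, cyl_d_mid and the x axis of clamp, either way round below 0.3 rad and x of cyl_b_mid in the frame of clamp between -0.025 and 0.019 m and z of cyl_b_mid in the frame of clamp between 0.033 and 0.046 m and y of cyl_b_mid in the frame of clamp between -0.105 and 0.065 m and x of cyl_c_mid in the frame of clamp between -0.025 and 0.019 m and z of cyl_c_mid in the frame of clamp between 0.033 and 0.046 m and y of cyl_c_mid in the frame of clamp between -0.105 and 0.065 m and x of cyl_d_mid in the frame of clamp between -0.025 and 0.019 m and z of cyl_d_mid in the frame of clamp between 0.033 and 0.046 m and y of cyl_d_mid in the frame of clamp between -0.105 and 0.065 m and value of joint jaw above 0.098 m), for 0.2 s.
3. the lever is thrown out and the jaw has sprung back (value of joint lever above 0.6 rad and value of joint jaw below 0.095 m), for 0.2 s.
At the end, for the whole second after the job is handed in: Every present lock cylinder lies flat on the clamp's bed between stop and jaw, its centre within 22 mm of the middle of the jaws' width, its length within 17 degrees of crosswise; the lever is out and the sprung jaw is at rest, stopped by the row (jaw between 28 and 90 mm); all at rest (x of cyl_a_mid in the frame of clamp between -0.025 and 0.019 m and z of cyl_a_mid in the frame of clamp between 0.033 and 0.046 m and y of cyl_a_mid in the frame of clamp between -0.105 and 0.065 m and angle between the x axis of each of cyl_a_mid, cyl_b_mid, cyl_c_mid, cyl_d_mid and the x axis of clamp, either way round below 0.3 rad and x of cyl_b_mid in the frame of clamp between -0.025 and 0.019 m and z of cyl_b_mid in the frame of clamp between 0.033 and 0.046 m and y of cyl_b_mid in the frame of clamp between -0.105 and 0.065 m and x of cyl_c_mid in the frame of clamp between -0.025 and 0.019 m and z of cyl_c_mid in the frame of clamp between 0.033 and 0.046 m and y of cyl_c_mid in the frame of clamp between -0.105 and 0.065 m and x of cyl_d_mid in the frame of clamp between -0.025 and 0.019 m and z of cyl_d_mid in the frame of clamp between 0.033 and 0.046 m and y of cyl_d_mid in the frame of clamp between -0.105 and 0.065 m and value of joint lever above 0.6 rad and value of joint jaw between 0.028 and 0.09 m and velocity of joint jaw between -0.005 and 0.005 m/s and linear speed of each of cyl_a, cyl_b, cyl_c, cyl_d below 0.02 m/s); the robot touches nothing.
It fails at once if the padlock or the key fob is moved by more than 25 mm (distance of any of padlock_mid, fob_mid from where it was at the start of the episode above 0.025 m).
Of cyl_a, cyl_b, cyl_c, cyl_d only 3 to 4 are there at a start; the rules pass over those that are not, and their reading is None.
At some moment in a run one of cyl_a, cyl_b, cyl_c, cyl_d may be knocked a few centimetres aside while the robot is not near it.
Once in a run the grip may slacken for a moment while it holds something.
It also fails if it takes over 210 s, if anything falls off the work surface, if the arm or the gripper's body presses on something with over 40 N, if the wrist force passes 120 N, or if a joint passes its speed limit or range.

## Working session

There is one attempt and no reset: what is moved stays moved. The work goes in short steps, Python scripts to look and compute and a tool call to move; the robot and the scene stay as the last step left them, time stands still between calls to the robot, and variables do not carry over. Pictures are saved under pics/ and viewed, at most 16 in all, crops included, and the job is handed in when it is done.

Besides the shell and the picture viewer there is one more tool, called after "Emit:" as name([rows], argument=value, ...), one row to a line, values as JSON. jog_arm: Moves the arm, as the interface text tells. Its arguments: {"type":"object","properties":{"deltas":{"type":"array"},"newtons":{"type":"number"}},"required":["deltas"]}

```bash
mkdir -p pics; ls; cat > h.py <<'E'
import numpy as np,cv2
from scipy.spatial.transform import Rotation as R
from station import bot
def cam(n,save=None):
    c=bot.read_camera(n)
    if save: cv2.imwrite('pics/'+save,cv2.resize(c['img'][:,:,::-1],None,fx=1.4,fy=1.4,interpolation=cv2.INTER_CUBIC))
    return c
def rot(c):
    a=np.array(c['attitude'],float)
    return a if a.shape==(3,3) else R.from_quat(a,scalar_first=True).as_matrix()
def ray(c,uv,z):
    p=cv2.undistortPoints(np.array([[uv]],float),np.array(c['K']),np.array(c['dist_coeffs']))[0,0]
    d=rot(c)@[p[0],p[1],1]; e=np.array(c['eye']); return e+d*(z-e[2])/d[2]
def proj(c,P):
    r=rot(c).T; t=-r@np.array(c['eye'])
    return cv2.projectPoints(np.atleast_2d(np.array(P,float)),cv2.Rodrigues(r)[0],t,np.array(c['K']),np.array(c['dist_coeffs']))[0][:,0]
E
python3 - <<'E'
from h import *
import pickle
for n in('top','scene'):
    c=cam(n,n+'0.png'); pickle.dump(c,open(n+'.pkl','wb')); print(n,c['eye'],c['attitude'],c['K'])
o=bot.get_obs(); print(o, bot.tip_reach)
E
```

```text
pics
top [0.5288252  0.17645936 1.08120687] [-0.03497682  0.70700017 -0.7058613   0.0262148 ] [[431.3404493    0.         287.05098391]
 [  0.         431.3404493  210.34431816]
 [  0.           0.           1.        ]]
scene [ 0.16591445 -0.35972222  0.6571884 ] [-0.40426785  0.85310147 -0.30090623  0.13505862] [[389.35536445   0.         278.2493963 ]
 [  0.         389.35536445 208.43050221]
 [  0.           0.           1.        ]]
{'t': 0.1, 'q': array([-1.24108495,  0.47770529,  0.02237722,  1.55632393, -0.01149884,
        1.10928449, -0.08308342]), 'joint_vel': array([-0.00201967, -0.00156746, -0.00149763, -0.00289694, -0.00058657,
       -0.00045847,  0.00072146]), 'joint_torque': array([ 4.65749137e-03, -5.97755921e+01,  1.61355838e+00, -2.81957442e+01,
        1.27949865e-02,  5.02249139e-03,  2.61552742e-05]), 'eef_pos': array([0.28599463, 0.61089014, 0.25244382]), 'tool_rot': array([-1.08076672e-04,  2.17158213e-01,  9.76136095e-01, -7.88837483e-04]), 'contact_force': array([-0.24784506, -0.44004068, -0.6278167 ]), 'torque': array([ 0.01635021,  0.00866921, -0.00826861]), 'grasp_force': 0.0, 'gripper_width': 1.0023386598625197} 0.022
```

View pics/top0.png

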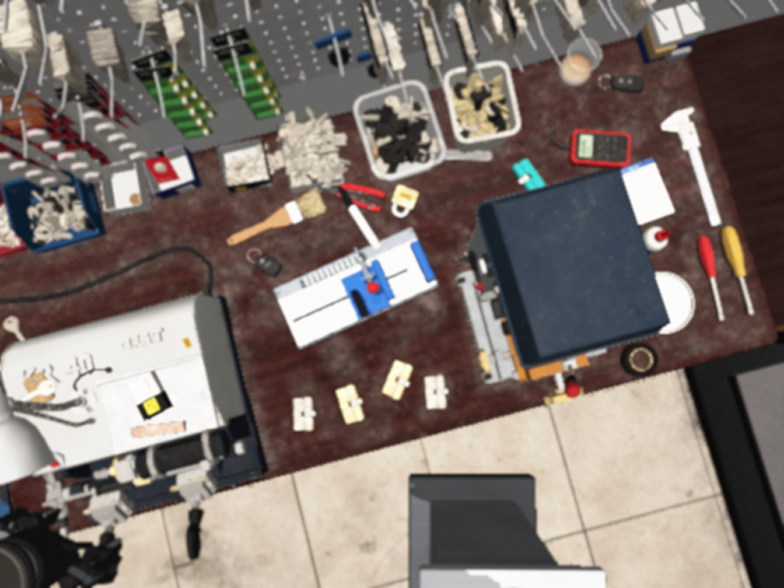

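View pics/scene0.png

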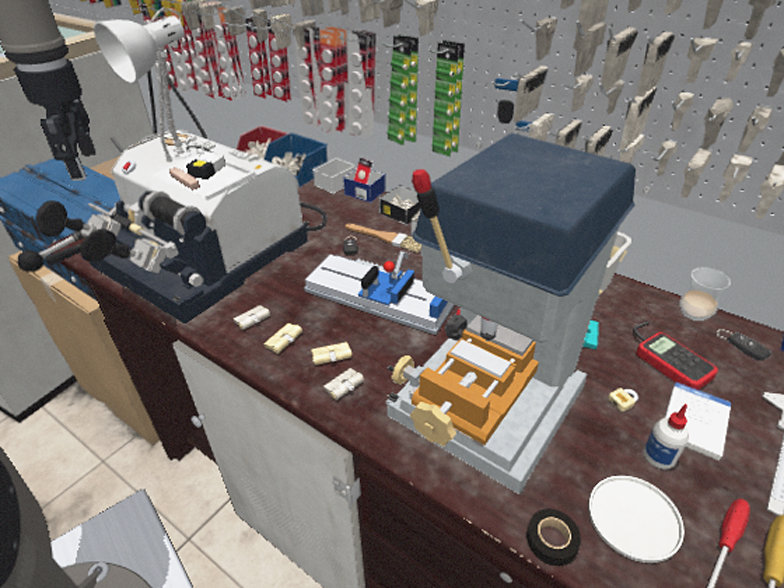

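Top view (1.4x px): cylinders on the desk are nickel at (303,413), brass at (350,403), brass at (398,379) and nickel at (436,391). The clamp centre is at (355,287), with its stop on the right at (425,258), the ball at (373,287) and the handle at (360,302). Padlock (403,200), fob (265,262). Possible mix-ups are the turquoise look-alike (528,175), the brass parts of the orange vise (570,390) and the second fob (627,83). I'll check the choice in an orthorectified crop.

```bash
cat >> h.py <<'E'
def ortho(c,x0,x1,y0,y1,z,s,name=None):
    "s px per m; up = +x, left = +y; pixel(col,row): y=y1-col/s, x=x1-row/s"
    w,h=int((y1-y0)*s),int((x1-x0)*s)
    C,Rr=np.meshgrid(np.arange(w),np.arange(h))
    P=np.stack([x1-Rr/s,y1-C/s,np.full(C.shape,z)],-1).reshape(-1,3)
    m=proj(c,P).reshape(h,w,2).astype(np.float32)
    im=cv2.remap(c['img'],m[...,0],m[...,1],cv2.INTER_CUBIC)[:,:,::-1].copy()
    for i in np.arange(np.ceil(x0*20)/20,x1,.05): cv2.putText(im,f'{i:.2f}',(0,int((x1-i)*s)),0,.35,(0,255,0)); cv2.line(im,(0,int((x1-i)*s)),(8,int((x1-i)*s)),(0,255,0))
    for i in np.arange(np.ceil(y0*20)/20,y1,.05): cv2.putText(im,f'{i:.2f}',(int((y1-i)*s),h-3),0,.35,(0,255,0));cv2.line(im,(int((y1-i)*s),h),(int((y1-i)*s),h-10),(0,255,0))
    if name: cv2.imwrite('pics/'+name,im)
    return im
E
python3 - <<'E'
from h import *
import pickle
c=pickle.load(open('top.pkl','rb'))
for n,u,z in [('nL',(303,413),.017),('bL',(350,403),.017),('bR',(398,379),.017),('nR',(436,391),.017),('ball',(373,287),.095),('handle',(360,302),.074),('pad',(403,200),.01),('fob',(265,262),.01),('bedLbot',(300,347),.03),('bedRtop',(415,230),.03)]:
    print(n,ray(c,np.array(u)/1.4,z).round(3))
ortho(c,.28,.73,-.0,.5,.017,1300,'o0.png')
E
```

```text
nL [0.414 0.362 0.017]
bL [0.431 0.28  0.017]
bR [0.473 0.196 0.017]
nR [0.452 0.13  0.017]
ball [0.627 0.236 0.095]
handle [0.604 0.259 0.074]
pad [0.793 0.188 0.01 ]
fob [0.68  0.435 0.01 ]
bedLbot [0.528 0.366 0.03 ]
bedRtop [0.734 0.167 0.03 ]
```

View pics/o0.png

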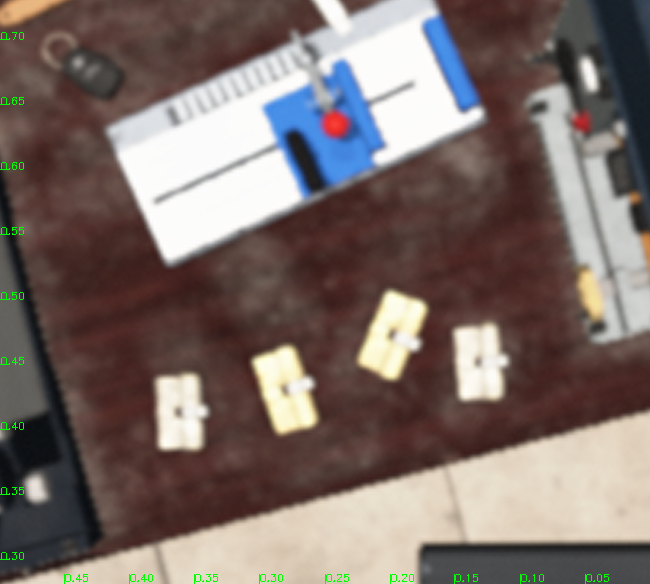

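Crop (1300 px/m): four cylinders on the desk, centred at about (180,412) nickel, (285,390) brass, (393,335) brass and (479,362) nickel. None is turquoise, so these are the four to clamp. The lever is out (ball towards the robot) and the jaw is home. Moving over the clamp for a closer look.

Emit:
jog_arm([
  [0.0255, -0.0326, 0, 0, 0, 0.0713, 0],
  [0.0255, -0.0326, 0, 0, 0, 0.0713, 0],
  [0.0255, -0.0326, 0, 0, 0, 0.0713, 0],
  [0.0255, -0.0326, 0, 0, 0, 0.0713, 0],
  [0.0255, -0.0326, 0, 0, 0, 0.0713, 0],
  [0.0255, -0.0326, 0, 0, 0, 0.0713, 0],
  [0.0255, -0.0326, 0, 0, 0, 0.0713, 0],
  [0.0255, -0.0326, 0, 0, 0, 0.0713, 0],
  [0.0255, -0.0326, 0, 0, 0, 0.0713, 0],
  [0.0255, -0.0326, 0, 0, 0, 0.0713, 0],
])

```text
t: 1.1
eef_pos: [0.5418, 0.2838, 0.253]
tool_rot: [-0.0, -0.139, 0.99, -0.0]
contact_force: [0.5, 0.6, 0.5]
gripper_width: -0.0
grasp_force: 0.0
```

Emit:
jog_arm([
  [0.0255, -0.0326, 0, 0, 0, 0.0713, 0],
  [0.0255, -0.0326, 0, 0, 0, 0.0713, 0],
  [0, 0, 0, 0, 0, 0, 0],
])

```text
t: 1.4
eef_pos: [0.5959, 0.2123, 0.2529]
tool_rot: [0.0, -0.203, 0.979, -0.002]
contact_force: [-0.3, -0.3, -0.1]
gripper_width: 0.002
grasp_force: 0.0
```

```bash
python3 - <<'E'
from h import *
import pickle
c=cam('wrist','w1.png'); pickle.dump(c,open('w1.pkl','wb')); o=bot.get_obs()
print(c['eye'],rot(c).round(2),o['eef_pos'],R.from_quat(o['tool_rot'],scalar_first=True).as_matrix().round(3),bot.tip_reach)
E
```

```text
[0.52676606 0.18136594 0.37331668] [[-0.4   0.88  0.27]
 [ 0.92  0.38  0.11]
 [-0.01  0.29 -0.96]] [0.5938964  0.21596247 0.25273991] [[-0.917 -0.4   -0.   ]
 [-0.4    0.917 -0.002]
 [ 0.001 -0.002 -1.   ]] 0.022
```

View pics/w1.png

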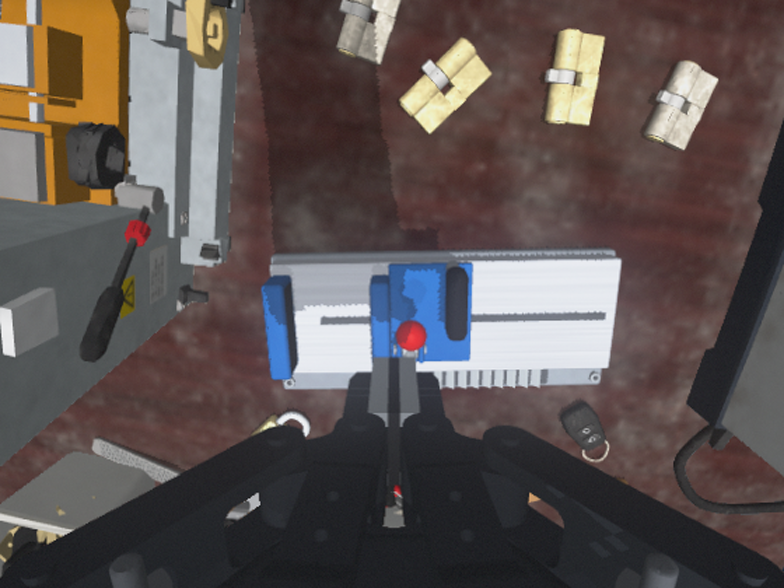

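```bash
python3 - <<'E'
from h import *
import pickle
from scipy.optimize import least_squares
c=pickle.load(open('w1.pkl','rb'))
pts=[((-48,147,30),(620,258)),((42,147,30),(610,367)),((-51,15,74),(457,265)),((-1,15,74),(456,339)),((-14,-17,89),(411,336))]
M=np.array([p[0] for p in pts])/1e3; U=np.array([p[1] for p in pts])/1.4
def W(p,M): 
    r=R.from_euler('z',p[2]).as_matrix(); return M@r.T+[p[0],p[1],0]
s=least_squares(lambda p:(proj(c,W(p,M))-U).ravel(),[.633,.257,.42])
print(s.x,s.fun.round(1))
pickle.dump(s.x,open('clamp.pkl','wb'))
# predicted in 1.4x view
for m in [(34,-105,58),(-40,-105,58),(67,-125,0),(-51,147,0)]: print(m,(proj(c,W(s.x,np.array([m])/1e3))*1.4).round())
for n,e in [('nR',[(360,9),(380,55)]),]: pass
hsv=cv2.cvtColor(c['img'],cv2.COLOR_RGB2HSV)
ortho(c,.36,.54,.09,.41,.017,2400,'o1.png')
E
```

```text
[0.63370075 0.2551111  0.42316566] [ 3.9 -0.8  0.6 -0.2 -0.5  3.2 -1.1  1.3 -2.2 -3.1]
(34, -105, 58) [[288. 378.]]
(-40, -105, 58) [[279. 281.]]
(67, -125, 0) [[283. 381.]]
(-51, 147, 0) [[609. 245.]]
```

View pics/o1.png

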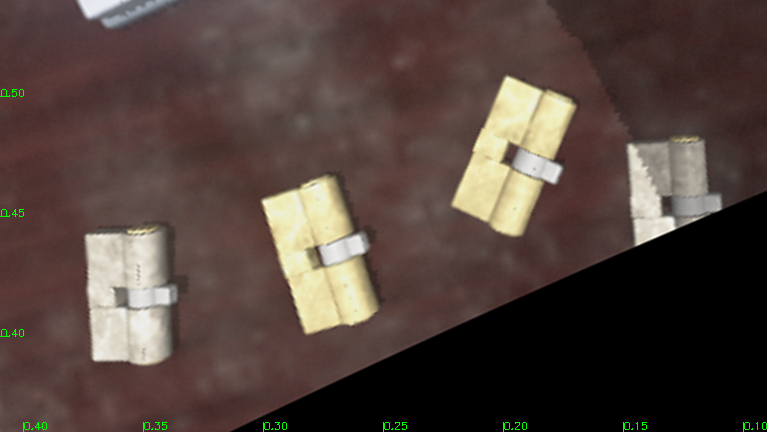

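Emit:
jog_arm([
  [0, 0.001, -0.04, 0, 0, 0.01, 0],
  [0, 0.001, -0.04, 0, 0, 0, 0],
  [0, 0, -0.04, 0, 0, 0, 0],
  [0, 0, -0.029, 0, 0, 0, 0],
  [0, 0, 0, 0, 0, 0, 0],
])

```text
t: 1.95
eef_pos: [0.5881, 0.2223, 0.0997]
tool_rot: [-0.005, -0.213, 0.977, -0.001]
contact_force: [-1.0, 0.1, -1.2]
gripper_width: 0.002
grasp_force: 0.0
```

Emit:
jog_arm([
  [0.005, 0.0023, 0, 0, 0, 0, 0],
  [0.005, 0.0023, 0, 0, 0, 0, 0],
  [0.005, 0.0023, 0, 0, 0, 0, 0],
  [0.005, 0.0023, 0, 0, 0, 0, 0],
  [0.005, 0.0023, 0, 0, 0, 0, 0],
  [0.005, 0.0023, 0, 0, 0, 0, 0],
  [0.005, 0.0023, 0, 0, 0, 0, 0],
  [0.005, 0.0023, 0, 0, 0, 0, 0],
  [0.005, 0.0023, 0, 0, 0, 0, 0],
  [0.004, 0.0018, 0, 0, 0, 0, 0],
])

```text
t: 2.95
eef_pos: [0.6416, 0.2449, 0.1042]
tool_rot: [0.0, -0.212, 0.977, 0.0]
contact_force: [-0.0, 0.8, 0.2]
gripper_width: 0.001
grasp_force: 0.0
```

Emit:
jog_arm([
  [-0.025, -0.011, 0, 0, 0, 0, 0],
  [-0.025, -0.011, 0, 0, 0, 0, 0],
  [0, 0, 0.05, 0, 0, 0, 0],
  [0, 0, 0.05, 0, 0, 0, 0.8],
  [0, 0, 0.05, 0, 0, 0, 0.8],
  [0, 0, 0, 0, 0, 0, 0.8],
])

```text
t: 3.55
eef_pos: [0.5951, 0.2243, 0.2628]
tool_rot: [0.007, -0.212, 0.977, 0.002]
contact_force: [0.5, 0.2, -0.3]
gripper_width: 0.509
grasp_force: 0.0
```

```bash
python3 - <<'E'
from h import *
import pickle
p=pickle.load(open('clamp.pkl','rb'))
c=cam('wrist','w2.png'); o=bot.get_obs();print(o['eef_pos'])
r=R.from_euler('z',p[2]).as_matrix()
for n,m,z in[('in',(.023,-.017,.096),0),('out',(-.014,-.017,.089),0)]: print(n,proj(c,r@np.array(m)+[p[0],p[1],0])*1.4)
E
```

```text
[0.59346412 0.22359396 0.25889117]
in [[388.07519514 371.92055614]]
out [[388.24998847 316.48569038]]
```

View pics/w2.png

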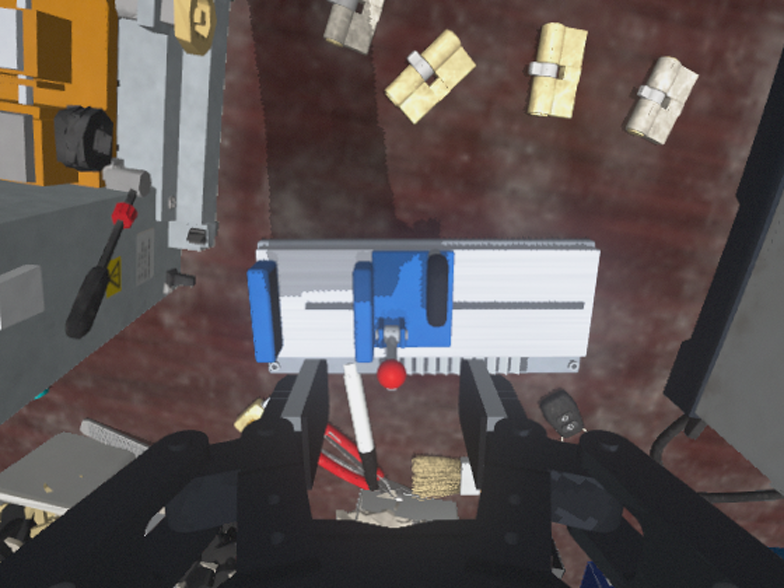

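Lever is in: the ball at (392,375) matches the predicted position. Next, grip the handle.

Emit:
jog_arm([
  [0.0103, 0.0345, 0, 0, 0, 0, 0.5],
  [0, 0, -0.04, 0, 0, 0, 0.5],
  [0, 0, -0.04, 0, 0, 0, 0.5],
  [0, 0, -0.04, 0, 0, 0, 0.5],
  [0, 0, 0, 0, 0, 0, 0.5],
])

```text
t: 4.1
eef_pos: [0.597, 0.2551, 0.1273]
tool_rot: [-0.006, -0.213, 0.977, -0.002]
contact_force: [-0.1, -0.0, 0.2]
gripper_width: 0.502
grasp_force: 0.0
```

```bash
python3 - <<'E'
from h import *
import pickle
c=cam('wrist','w3.png'); o=bot.get_obs();print(o['eef_pos'])
E
```

```text
[0.59911786 0.25602997 0.13090987]
```

View pics/w3.png

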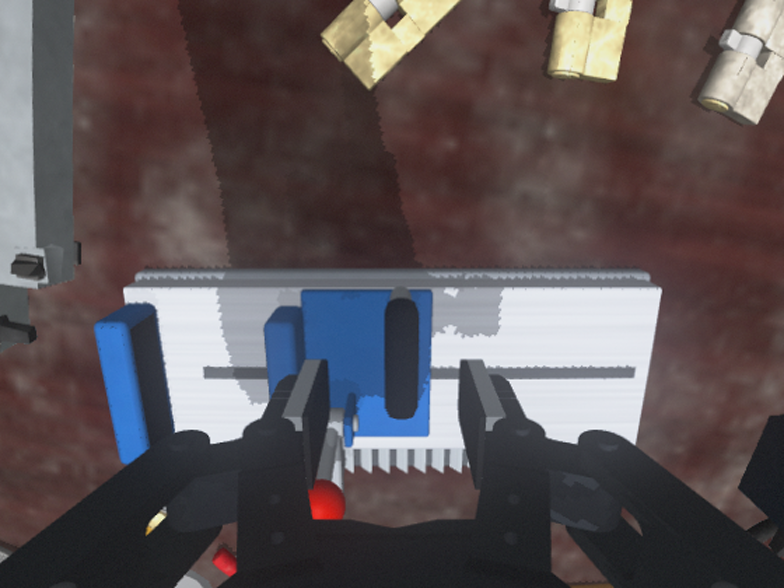

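Close view: the handle bar at (402,350) lies between the fingers at about (325,400) and (470,400), and the ball at (325,500) is clear. Descend and grip.

Emit:
jog_arm([
  [0.001, 0.003, -0.03, 0, 0, 0, 0.5],
  [0, 0, -0.03, 0, 0, 0, 0.5],
  [0, 0, 0, 0, 0, 0, 0.5],
  [0, 0, 0, 0, 0, 0, 0],
  [0, 0, 0, 0, 0, 0, 0],
  [0, 0, 0, 0, 0, 0, 0],
  [0, 0, 0, 0, 0, 0, 0],
], newtons=70)

```text
t: 4.85
eef_pos: [0.6038, 0.2616, 0.0773]
tool_rot: [0.002, -0.212, 0.977, 0.001]
contact_force: [-1.7, 1.5, 6.4]
gripper_width: 0.146
grasp_force: 69.4
```

Emit:
jog_arm([
  [-0.0025, 0.0055, 0.003, 0, 0, 0, 0],
  [-0.0025, 0.0055, 0, 0, 0, 0, 0],
  [-0.0025, 0.0055, 0, 0, 0, 0, 0],
  [-0.0025, 0.0055, 0, 0, 0, 0, 0],
  [-0.0025, 0.0055, 0, 0, 0, 0, 0],
  [-0.0025, 0.0055, 0, 0, 0, 0, 0],
  [-0.0025, 0.0055, 0, 0, 0, 0, 0],
  [-0.0025, 0.0055, 0, 0, 0, 0, 0],
  [-0.0025, 0.0055, 0, 0, 0, 0, 0],
  [-0.0025, 0.0055, 0, 0, 0, 0, 0],
])

```text
t: 5.85
eef_pos: [0.583, 0.3071, 0.0774]
tool_rot: [0.003, -0.209, 0.978, -0.005]
contact_force: [14.6, -13.6, -11.4]
gripper_width: 0.144
grasp_force: 71.7
```

Emit:
jog_arm([
  [-0.0025, 0.0055, 0, 0, 0, 0, 0],
  [-0.0025, 0.0055, 0, 0, 0, 0, 0],
  [-0.0025, 0.0055, 0, 0, 0, 0, 0],
  [-0.0025, 0.0055, 0, 0, 0, 0, 0],
  [-0.0025, 0.0055, 0, 0, 0, 0, 0],
  [-0.0025, 0.0055, 0, 0, 0, 0, 0],
  [-0.0025, 0.0055, 0, 0, 0, 0, 0],
  [-0.0025, 0.0055, 0, 0, 0, 0, 0],
  [-0.0012, 0.0027, 0, 0, 0, 0, 0],
  [0, 0, 0, 0, 0, 0, 0],
])

```text
t: 6.85
eef_pos: [0.5613, 0.3545, 0.0774]
tool_rot: [0.002, -0.21, 0.978, -0.004]
contact_force: [10.9, -11.1, -8.1]
gripper_width: 0.144
grasp_force: 72.0
```

Emit:
jog_arm([
  [-0.0016, 0.0036, 0, 0, 0, 0, 0],
  [-0.0012, 0.0028, 0, 0, 0, 0, 0],
  [0, 0, 0, 0, 0, 0, 0],
  [0, 0, 0, 0, 0, 0, 0],
])

```text
t: 7.25
eef_pos: [0.558, 0.3618, 0.0774]
tool_rot: [0.002, -0.21, 0.978, -0.004]
contact_force: [10.7, -8.9, -8.8]
gripper_width: 0.146
grasp_force: 72.0
```

Emit:
jog_arm([
  [-0.0012, 0.0028, 0, 0, 0, 0, 0],
  [-0.0012, 0.0028, 0, 0, 0, 0, 0],
  [0, 0, 0, 0, 0, 0, 0],
  [0, 0, 0, 0, 0, 0, 0],
])

```text
t: 7.65
eef_pos: [0.557, 0.364, 0.0774]
tool_rot: [0.002, -0.209, 0.978, -0.006]
contact_force: [12.2, -15.6, -5.5]
gripper_width: 0.143
grasp_force: 72.4
```

Emit:
jog_arm([
  [0.0012, -0.0028, 0, 0, 0, 0, 0],
  [0.0012, -0.0028, 0, 0, 0, 0, 0],
  [0.0004, -0.0009, 0, 0, 0, 0, 0],
  [0, 0, 0, 0, 0, 0, 0.4],
  [0, 0, 0, 0, 0, 0, 0.5],
  [0, 0, 0, 0, 0, 0, 0.5],
])

```text
t: 8.25
eef_pos: [0.5539, 0.3683, 0.0783]
tool_rot: [0.001, -0.213, 0.977, 0.001]
contact_force: [0.3, -0.5, 0.6]
gripper_width: 0.496
grasp_force: 0.0
```

Emit:
jog_arm([
  [0, 0, 0.03, 0, 0, 0, 0.5],
  [0, 0, 0.05, 0, 0, 0, 0.5],
  [0, 0, 0.05, 0, 0, 0, 0.6],
  [-0.03, -0.03, 0.03, 0, 0, 0, 0.9],
  [-0.03, -0.04, 0.02, 0, 0, 0, 0.9],
  [-0.03, -0.03, 0, 0, 0, 0, 0.9],
  [0, 0, 0, 0, 0, 0, 0.9],
])

```text
t: 8.95
eef_pos: [0.4636, 0.2674, 0.2555]
tool_rot: [-0.001, -0.211, 0.977, -0.001]
contact_force: [0.7, -0.4, -0.4]
gripper_width: 0.9
grasp_force: 0.0
```

```bash
python3 - <<'E'
from h import *
import pickle
p=pickle.load(open('clamp.pkl','rb'))
c=cam('wrist','w4.png');pickle.dump(c,open('w4.pkl','wb')); o=bot.get_obs();print(o['eef_pos'],o['contact_force'],c['eye'])
r=R.from_euler('z',p[2]).as_matrix()
for n,m in[('ball in, jaw .108',(.023,.091,.096)),('handle',(-.026,.123,.074))]: print(n,proj(c,r@np.array(m)+[p[0],p[1],0])*1.4)
E
```

```text
[0.4654679  0.26991038 0.25574774] [ 0.36998448 -0.08350986  0.54454876] [0.39533976 0.23500809 0.37609696]
ball in, jaw .108 [[408.64388963 508.06087432]]
handle [[452.31260412 432.67648337]]
```

View pics/w4.png

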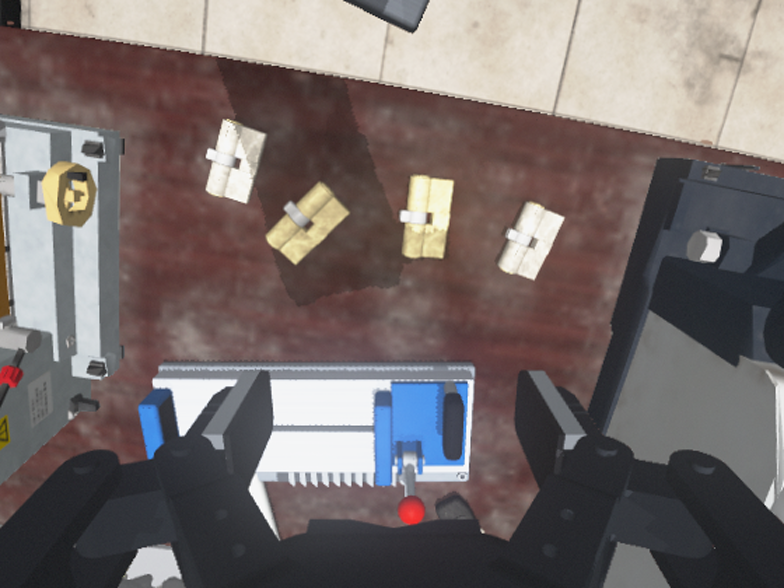

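Jaw stays open: the ball at (411,510) matches the prediction of (409,508) for lever in and jaw 0.108. All four cylinders are in view, at about (236,160), (307,223), (428,217) and (530,241). I'll measure them by segmentation.

```bash
cat >> h.py <<'E'
def cyls(c,x0=.37,x1=.56,y0=.07,y1=.43,s=2000,z=.013):
    im=ortho(c,x0,x1,y0,y1,z,s); hsv=cv2.cvtColor(im,cv2.COLOR_BGR2HSV)
    m=((hsv[...,2]>95)&~((hsv[...,0]<10)|(hsv[...,0]>150))|(hsv[...,2]>135)).astype(np.uint8)
    m=cv2.morphologyEx(m,cv2.MORPH_CLOSE,np.ones((9,9))); m=cv2.morphologyEx(m,cv2.MORPH_OPEN,np.ones((21,21)))
    out=[]
    for q in cv2.findContours(m,0,2)[0]:
        (u,v),(w,h),_=r=cv2.minAreaRect(q)
        if not .0008<w*h/s/s<.004: continue
        b=cv2.boxPoints(r); e=max([b[1]-b[0],b[2]-b[1]],key=np.linalg.norm)
        th=np.degrees(np.arctan2(-e[0],-e[1])); th=(th+90)%180-90
        col=im[int(v)-8:int(v)+8,int(u)-8:int(u)+8].reshape(-1,3).mean(0)
        out.append((round(x1-v/s,4),round(y1-u/s,4),round(th,1),round(max(w,h)/s*1e3),round(min(w,h)/s*1e3),col.astype(int).tolist()))
    return sorted(out,key=lambda a:a[1])
E
python3 - <<'E'
from h import *
import pickle
for k in cyls(pickle.load(open('w4.pkl','rb'))): print(k)
E
```

```text
(0.3825, 0.1078, np.float32(-90.0), 74, 24, [164, 175, 186])
(0.4532, 0.1308, np.float32(3.6), 57, 35, [135, 139, 147])
(0.4734, 0.1949, np.float32(-21.2), 65, 39, [117, 123, 130])
(0.432, 0.2783, np.float32(15.8), 67, 40, [145, 159, 171])
(0.544, 0.34, np.float32(-90.0), 84, 32, [144, 134, 129])
(0.4155, 0.3593, np.float32(0.0), 58, 36, [165, 172, 178])
```

Emit:
jog_arm([
  [-0.001, -0.0107, 0, 0, 0, -0.1488, 0.95],
  [-0.001, -0.0107, 0, 0, 0, -0.1488, 0.95],
  [-0.001, -0.0107, 0, 0, 0, -0.1488, 0.95],
  [-0.001, -0.0107, 0, 0, 0, -0.1488, 0.95],
  [-0.001, -0.0107, 0, 0, 0, -0.1488, 0.95],
  [-0.001, -0.0107, 0, 0, 0, -0.1488, 0.95],
  [-0.001, -0.0107, 0, 0, 0, -0.1488, 0.95],
  [-0.001, -0.0107, 0, 0, 0, -0.1488, 0.95],
  [-0.001, -0.0107, 0, 0, 0, -0.1488, 0.95],
  [-0.001, -0.0107, 0, 0, 0, -0.1488, 0.95],
])

```text
t: 10.0
eef_pos: [0.458, 0.1655, 0.2552]
tool_rot: [0.0, 0.507, 0.862, 0.001]
contact_force: [-0.2, 0.2, -0.1]
gripper_width: 0.95
grasp_force: 0.0
```

Emit:
jog_arm([
  [-0.001, -0.0107, 0, 0, 0, -0.1488, 0.95],
  [-0.001, -0.0107, 0, 0, 0, -0.1488, 0.95],
  [-0.0005, -0.0107, 0, 0, 0, -0.1488, 0.95],
  [0, 0, -0.04, 0, 0, 0, 0.95],
  [0, 0, -0.04, 0, 0, 0, 0.95],
  [0, 0, -0.04, 0, 0, 0, 0.95],
  [0, 0, 0, 0, 0, 0, 0.95],
  [0, 0, 0, 0, 0, 0, 0.95],
])

```text
t: 10.8
eef_pos: [0.4553, 0.133, 0.1352]
tool_rot: [0.0, 0.684, 0.73, -0.0]
contact_force: [0.7, -0.1, -0.4]
gripper_width: 0.949
grasp_force: 0.0
```

```bash
python3 - <<'E'
from h import *
c=cam('wrist','w5.png'); o=bot.get_obs();print(o['eef_pos'],R.from_quat(o['tool_rot'],scalar_first=True).as_matrix()[:,1].round(3),o['q'].round(2))
E
```

```text
[0.45608605 0.13317454 0.13617383] [0.998 0.065 0.002] [-0.65  0.32  0.28  2.15 -0.14  0.69 -0.21]
```

View pics/w5.png

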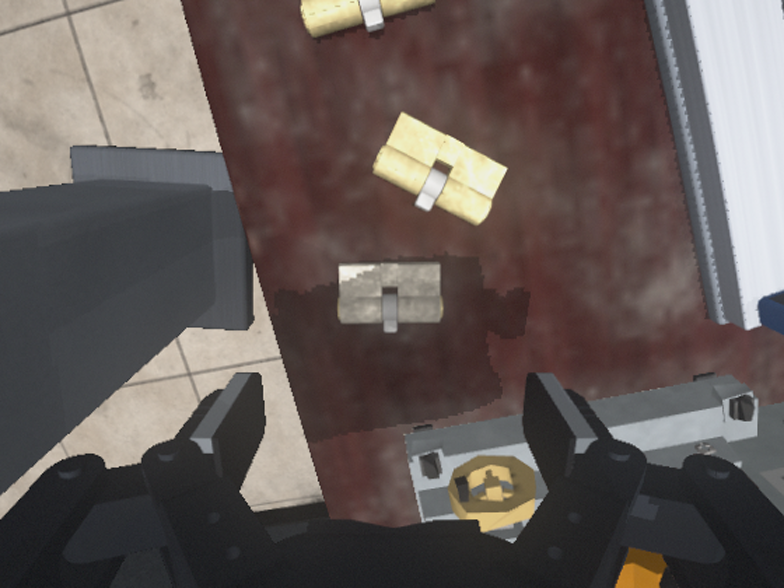

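View: nickel cylinder at (390,292) is square to the fingers and centred on them. Descend and grasp.

Emit:
jog_arm([
  [-0.002, -0.002, -0.04, 0, 0, 0, 0.95],
  [0, 0, -0.04, 0, 0, 0, 0.9],
  [0, 0, -0.02, 0, 0, 0, 0.85],
  [0, 0, -0.012, 0, 0, 0, 0.8],
  [0, 0, 0, 0, 0, 0, 0.8],
  [0, 0, 0, 0, 0, 0, 0.8],
], newtons=50)

```text
t: 11.45
eef_pos: [0.454, 0.1309, 0.0242]
tool_rot: [0.0, 0.684, 0.729, 0.001]
contact_force: [-0.0, 0.8, 0.7]
gripper_width: 0.8
grasp_force: 0.0
```

Emit:
jog_arm([
  [0, 0, -0.003, 0, 0, 0, 0.75],
  [0, 0, -0.003, 0, 0, 0, 0.75],
  [0, 0, 0, 0, 0, 0, 0.75],
  [0, 0, 0, 0, 0, 0, 0.75],
])

```text
t: 11.85
eef_pos: [0.4527, 0.1303, 0.0169]
tool_rot: [0.0, 0.684, 0.729, 0.0]
contact_force: [-0.1, -1.3, -0.1]
gripper_width: 0.751
grasp_force: 0.0
```

Emit:
jog_arm([
  [0, 0, 0, 0, 0, 0, 0],
  [0, 0, 0, 0, 0, 0, 0],
  [0, 0, 0, 0, 0, 0, 0],
  [0, 0, 0, 0, 0, 0, 0],
])

```text
t: 12.25
eef_pos: [0.4541, 0.1305, 0.0185]
tool_rot: [0.0, 0.684, 0.729, 0.001]
contact_force: [-1.7, -1.3, 21.5]
gripper_width: 0.62
grasp_force: 58.7
```

Emit:
jog_arm([
  [0, 0, 0.02, 0, 0, 0, 0],
  [0, 0, 0.04, 0, 0, 0, 0],
  [0, 0, 0.05, 0, 0, 0, 0],
  [0.03, 0.02, 0, 0, 0, 0.09, 0],
  [0.04, 0.02, 0, 0, 0, 0.09, 0],
  [0.04, 0.02, 0, 0, 0, 0.09, 0],
  [0.04, 0.019, 0, 0, 0, 0.088, 0],
  [0.03, -0.014, 0, 0, 0, 0, 0],
  [0.03, -0.0145, 0, 0, 0, 0, 0],
  [0, 0, 0, 0, 0, 0, 0],
], newtons=70)

```text
t: 13.25
eef_pos: [0.6663, 0.1763, 0.1264]
tool_rot: [0.002, 0.545, 0.838, -0.001]
contact_force: [-0.7, -0.9, -1.5]
gripper_width: 0.611
grasp_force: 79.3
```

```bash
cat >> h.py <<'E'
def clampf():
    import pickle; p=pickle.load(open('clamp.pkl','rb')); o=bot.get_obs()
    y=R.from_quat(o['tool_rot'],scalar_first=True).as_matrix()[:,1]
    r=R.from_euler('z',p[2]).as_matrix()
    print('clamp xyz',(r.T@(o['eef_pos']-[p[0],p[1],0])).round(4),'world',o['eef_pos'].round(4),'heading',np.degrees(np.arctan2(y[1],y[0])).round(1),'grip',round(float(o['gripper_width']),3),round(float(o['grasp_force'])),'F',o['contact_force'].round(1))
E
python3 -c "
from h import *
clampf()"
```

```text
clamp xyz [-0.0026 -0.0853  0.1264] world [0.6663 0.1763 0.1264] heading 23.9 grip 0.611 79 F [-0.7 -0.9 -1.5]
```

Emit:
jog_arm([
  [-0.001, 0.002, -0.03, 0, 0, 0, 0],
  [0, 0, -0.03, 0, 0, 0, 0],
  [0, 0, 0, 0, 0, 0, 0],
  [0, 0, 0, 0, 0, 0, 0],
])

```text
t: 13.65
eef_pos: [0.6609, 0.1826, 0.0666]
tool_rot: [-0.001, 0.543, 0.84, -0.001]
contact_force: [0.8, 0.4, -1.4]
gripper_width: 0.61
grasp_force: 79.3
```

```bash
python3 -c "
from h import *
clampf()"
```

```text
clamp xyz [-0.0049 -0.0773  0.0666] world [0.6609 0.1826 0.0666] heading 24.2 grip 0.61 79 F [ 0.8  0.4 -1.4]
```

Lower by 16 mm, then shift slightly toward the stop.

Emit:
jog_arm([
  [0.003, -0.002, -0.01, 0, 0, 0, 0],
  [0, 0, -0.004, 0, 0, 0, 0],
  [0, 0, -0.002, 0, 0, 0, 0],
  [0, 0, 0, 0, 0, 0, 0],
])

```text
t: 14.05
eef_pos: [0.6646, 0.1807, 0.0508]
tool_rot: [-0.0, 0.543, 0.84, 0.0]
contact_force: [-0.7, 0.3, -1.8]
gripper_width: 0.606
grasp_force: 79.3
```

```bash
python3 -c "
from h import *
clampf()"
```

```text
clamp xyz [-0.0023 -0.0805  0.0508] world [0.6646 0.1807 0.0508] heading 24.2 grip 0.606 79 F [-0.7  0.3 -1.8]
```

Emit:
jog_arm([
  [0, 0, -0.0015, 0, 0, 0, 0],
  [0, 0, -0.001, 0, 0, 0, 0],
  [0, 0, 0, 0, 0, 0, 0],
  [0, 0, 0, 0, 0, 0, 0.7],
  [0, 0, 0, 0, 0, 0, 0.8],
  [0, 0, 0, 0, 0, 0, 0.8],
  [0, 0, 0.04, 0, 0, 0, 0.8],
  [0, 0, 0.05, 0, 0, 0, 0.9],
  [-0.04, 0.01, 0.05, 0, 0, 0, 0.9],
  [0, 0, 0, 0, 0, 0, 0.9],
])

```text
t: 15.05
eef_pos: [0.6345, 0.191, 0.1831]
tool_rot: [0.002, 0.542, 0.84, 0.004]
contact_force: [0.4, 0.2, -0.0]
gripper_width: 0.899
grasp_force: 0.0
```

```bash
python3 - <<'E'
from h import *
clampf(); c=cam('wrist','w6.png')
for k in cyls(c): print(k)
E
```

```text
clamp xyz [-0.0256 -0.0588  0.1831] world [0.6345 0.191  0.1831] heading 24.3 grip 0.899 0 F [ 0.4  0.2 -0. ]
(0.4744, 0.1957, np.float32(-22.1), 65, 40, [120, 124, 129])
```

View pics/w6.png

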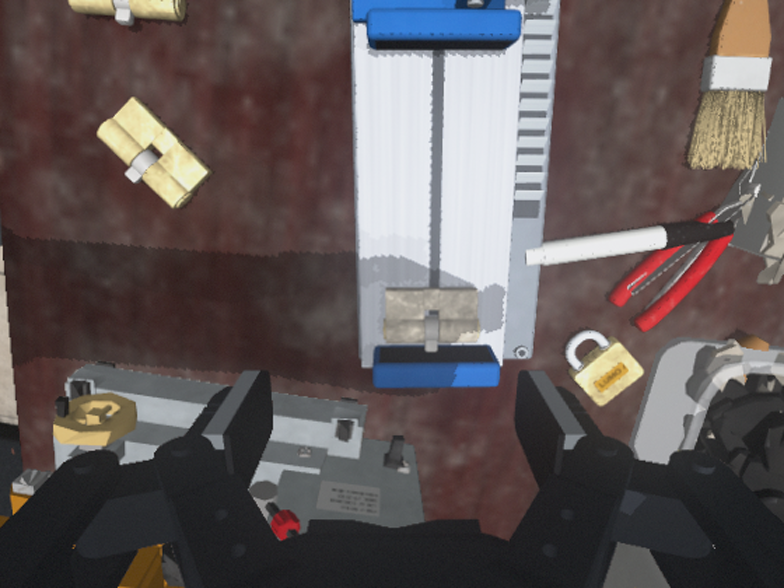

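View: the nickel cylinder lies flat and square on the bed at (432,315), close to the stop and near the middle (slot at 437). Next, brass R.

Emit:
jog_arm([
  [-0.0266, 0.0008, 0, 0, 0, -0.1347, 0.88],
  [-0.0266, 0.0008, 0, 0, 0, -0.1347, 0.88],
  [-0.0266, 0.0008, 0, 0, 0, -0.1347, 0.88],
  [-0.0266, 0.0008, 0, 0, 0, -0.1347, 0.88],
  [-0.0266, 0.0008, 0, 0, 0, -0.1347, 0.88],
  [-0.0266, 0.0007, 0, 0, 0, -0.1345, 0.88],
  [0, 0, -0.05, 0, 0, 0, 0.88],
  [0, 0, -0.05, 0, 0, 0, 0.88],
  [0, 0, -0.02, 0, 0, 0, 0.88],
  [0, 0, 0, 0, 0, 0, 0.88],
])

```text
t: 16.1
eef_pos: [0.4716, 0.1915, 0.0532]
tool_rot: [0.0, 0.83, 0.558, -0.004]
contact_force: [-0.7, -0.9, 0.1]
gripper_width: 0.876
grasp_force: 0.0
```

```bash
python3 - <<'E'
from h import *
clampf(); c=cam('wrist')
for k in cyls(c,.40,.54,.15,.25): print(k)
E
```

```text
clamp xyz [-0.1739  0.0086  0.0532] world [0.4716 0.1915 0.0532] heading -22.1 grip 0.876 0 F [-0.7 -0.9  0.1]
(0.4746, 0.1965, np.float32(-25.0), 63, 40, [102, 109, 116])
```

Emit:
jog_arm([
  [0, 0, 0, 0, 0, 0, 0.85],
  [0, 0, 0, 0, 0, 0, 0.85],
  [0, 0, 0, 0, 0, 0, 0.8],
])

```text
t: 16.45
eef_pos: [0.4751, 0.1936, 0.058]
tool_rot: [0.0, 0.83, 0.558, 0.001]
contact_force: [1.2, 0.4, -0.3]
gripper_width: 0.803
grasp_force: 0.0
```

Emit:
jog_arm([
  [-0.0005, 0.0023, -0.02, 0, 0, 0, 0.8],
  [0, 0, -0.01, 0, 0, 0, 0.8],
  [0, 0, -0.0065, 0, 0, 0, 0.8],
  [0, 0, 0, 0, 0, 0, 0.8],
  [0, 0, 0, 0, 0, 0, 0],
  [0, 0, 0, 0, 0, 0, 0],
  [0, 0, 0, 0, 0, 0, 0],
  [0, 0, 0, 0, 0, 0, 0],
])

```text
t: 17.25
eef_pos: [0.474, 0.1954, 0.021]
tool_rot: [-0.0, 0.83, 0.558, 0.0]
contact_force: [-1.4, -1.1, 6.4]
gripper_width: 0.684
grasp_force: 75.7
```

```bash
python3 -c "
from h import *
clampf()"
```

```text
clamp xyz [-0.1702  0.0111  0.021 ] world [0.474  0.1954 0.021 ] heading -22.1 grip 0.684 76 F [-1.4 -1.1  6.4]
```

Emit:
jog_arm([
  [0, 0, 0.02, 0, 0, 0, 0],
  [0, 0, 0.04, 0, 0, 0, 0],
  [0, 0, 0.04, 0, 0, 0, 0],
  [0.029, 0.003, 0, 0, 0, 0.135, 0],
  [0.029, 0.003, 0, 0, 0, 0.135, 0],
  [0.029, 0.003, 0, 0, 0, 0.135, 0],
  [0.029, 0.003, 0, 0, 0, 0.135, 0],
  [0.029, 0.003, 0, 0, 0, 0.135, 0],
  [0.0301, 0.0034, 0, 0, 0, 0.134, 0],
  [0, 0, -0.02, 0, 0, 0, 0],
])

```text
t: 18.25
eef_pos: [0.6548, 0.2139, 0.103]
tool_rot: [0.003, 0.542, 0.84, 0.003]
contact_force: [-0.8, -0.0, -0.9]
gripper_width: 0.68
grasp_force: 75.9
```

Emit:
jog_arm([
  [0, 0, -0.02, 0, 0, 0, 0],
  [0, 0, -0.01, 0, 0, 0, 0],
  [0, 0, 0, 0, 0, 0, 0],
  [0, 0, 0, 0, 0, 0, 0],
])

```text
t: 18.65
eef_pos: [0.6489, 0.214, 0.0708]
tool_rot: [0.0, 0.543, 0.84, 0.0]
contact_force: [0.3, -0.4, -0.9]
gripper_width: 0.683
grasp_force: 75.9
```

```bash
python3 -c "
from h import *
clampf()"
```

```text
clamp xyz [-0.003  -0.0438  0.0708] world [0.6489 0.214  0.0708] heading 24.3 grip 0.683 76 F [ 0.3 -0.4 -0.9]
```

Emit:
jog_arm([
  [0, 0, -0.01, 0, 0, 0, 0],
  [0, 0, -0.007, 0, 0, 0, 0],
  [0, 0, -0.003, 0, 0, 0, 0],
  [0, 0, 0, 0, 0, 0, 0],
  [0, 0, 0, 0, 0, 0, 0.75],
  [0, 0, 0, 0, 0, 0, 0.8],
  [0, 0, 0, 0, 0, 0, 0.8],
  [0, 0, 0.04, 0, 0, 0, 0.8],
  [0, 0, 0.05, 0, 0, 0, 0.88],
  [-0.03, 0.01, 0.05, 0, 0, 0, 0.88],
])

```text
t: 19.65
eef_pos: [0.6263, 0.2202, 0.1848]
tool_rot: [0.002, 0.544, 0.839, 0.001]
contact_force: [1.0, 1.0, 1.1]
gripper_width: 0.88
grasp_force: 0.0
```

Emit:
jog_arm([
  [-0.03, 0.01, 0, 0, 0, -0.03, 0.88],
  [-0.03, 0.01, 0, 0, 0, -0.03, 0.88],
  [-0.03, 0.01, 0, 0, 0, -0.03, 0.88],
  [-0.03, 0.01, 0, 0, 0, -0.03, 0.88],
  [0, 0, 0, 0, 0, 0, 0.88],
  [0, 0, 0, 0, 0, 0, 0.88],
])

```text
t: 20.25
eef_pos: [0.5032, 0.2628, 0.1828]
tool_rot: [0.0, 0.592, 0.806, 0.0]
contact_force: [0.2, -0.7, 0.1]
gripper_width: 0.881
grasp_force: 0.0
```

```bash
python3 - <<'E'
from h import *
clampf(); c=cam('wrist','w7.png')
for k in cyls(c,.36,.54,.22,.42): print(k)
E
```

```text
clamp xyz [-0.1158  0.0606  0.1828] world [0.5032 0.2628 0.1828] heading 17.5 grip 0.881 0 F [ 0.2 -0.7  0.1]
(0.4324, 0.278, np.float32(17.1), 64, 38, [124, 130, 141])
(0.4155, 0.3607, np.float32(1.9), 57, 34, [115, 119, 128])
```

View pics/w7.png

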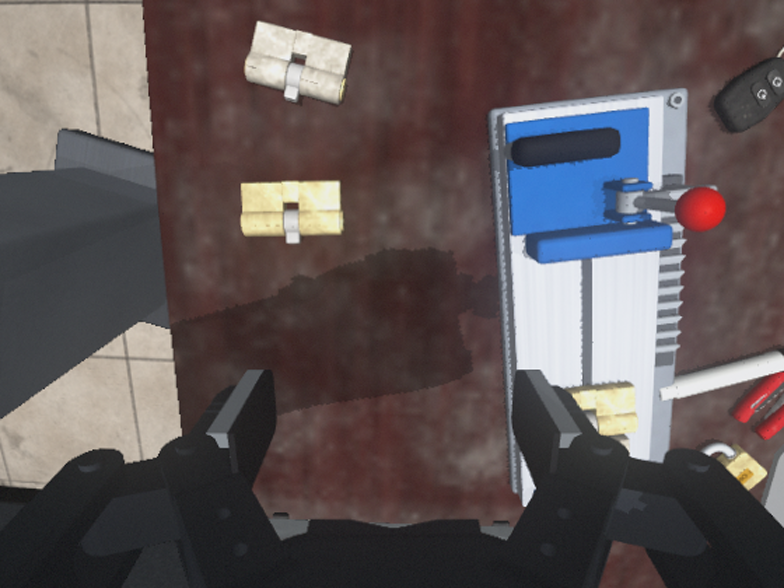

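View: brass R is on the bed, the lever is still in, and brass L (291,210) and nickel L (298,63) are unmoved.

Emit:
jog_arm([
  [-0.0354, 0.0076, 0, 0, 0, 0, 0.85],
  [-0.0354, 0.0076, 0, 0, 0, 0, 0.8],
  [0, 0, -0.05, 0, 0, 0, 0.8],
  [0, 0, -0.05, 0, 0, 0, 0.8],
  [0, 0, -0.03, 0, 0, 0, 0.8],
  [0, 0, 0, 0, 0, 0, 0.8],
  [0, 0, 0, 0, 0, 0, 0.8],
  [0, 0, 0, 0, 0, 0, 0.8],
])

```text
t: 21.1
eef_pos: [0.4345, 0.278, 0.0543]
tool_rot: [0.001, 0.593, 0.805, 0.002]
contact_force: [0.3, 0.6, -0.2]
gripper_width: 0.798
grasp_force: 0.0
```

Emit:
jog_arm([
  [-0.001, 0, -0.02, 0, 0, 0, 0.8],
  [0, 0, -0.009, 0, 0, 0, 0.8],
  [0, 0, -0.003, 0, 0, 0, 0.8],
  [0, 0, 0, 0, 0, 0, 0.8],
  [0, 0, 0, 0, 0, 0, 0],
  [0, 0, 0, 0, 0, 0, 0],
  [0, 0, 0, 0, 0, 0, 0],
  [0, 0, 0, 0, 0, 0, 0],
])

```text
t: 21.9
eef_pos: [0.4321, 0.2778, 0.0218]
tool_rot: [0.0, 0.592, 0.806, 0.001]
contact_force: [-1.3, -0.3, 6.4]
gripper_width: 0.682
grasp_force: 74.8
```

```bash
python3 -c "
from h import *
clampf()"
```

```text
clamp xyz [-0.1745  0.1034  0.0218] world [0.4321 0.2778 0.0218] heading 17.4 grip 0.682 75 F [-1.3 -0.3  6.4]
```

Emit:
jog_arm([
  [0, 0, 0.02, 0, 0, 0, 0],
  [0, 0, 0.04, 0, 0, 0, 0],
  [0, 0, 0.04, 0, 0, 0, 0],
  [0.034, -0.0052, 0, 0, 0, 0.02, 0],
  [0.034, -0.0052, 0, 0, 0, 0.02, 0],
  [0.034, -0.0052, 0, 0, 0, 0.02, 0],
  [0.034, -0.0052, 0, 0, 0, 0.02, 0],
  [0.034, -0.0052, 0, 0, 0, 0.02, 0],
  [0.0322, -0.0052, 0, 0, 0, 0.02, 0],
  [0, 0, -0.02, 0, 0, 0, 0],
])

```text
t: 22.9
eef_pos: [0.6407, 0.2443, 0.104]
tool_rot: [0.004, 0.544, 0.839, 0.003]
contact_force: [0.4, 0.2, -1.6]
gripper_width: 0.678
grasp_force: 76.0
```

Emit:
jog_arm([
  [0, 0, -0.02, 0, 0, 0, 0],
  [0, 0, -0.01, 0, 0, 0, 0],
  [0, 0, 0, 0, 0, 0, 0],
  [0, 0, 0, 0, 0, 0, 0],
])

```text
t: 23.3
eef_pos: [0.634, 0.2466, 0.0713]
tool_rot: [0.0, 0.543, 0.84, 0.0]
contact_force: [0.1, 0.2, -0.4]
gripper_width: 0.684
grasp_force: 75.9
```

```bash
python3 -c "
from h import *
clampf()"
```

```text
clamp xyz [-0.0032 -0.0079  0.0713] world [0.634  0.2466 0.0713] heading 24.3 grip 0.684 76 F [ 0.1  0.2 -0.4]
```

Emit:
jog_arm([
  [0, 0, -0.01, 0, 0, 0, 0],
  [0, 0, -0.007, 0, 0, 0, 0],
  [0, 0, -0.0025, 0, 0, 0, 0],
  [0, 0, 0, 0, 0, 0, 0],
  [0, 0, 0, 0, 0, 0, 0.75],
  [0, 0, 0, 0, 0, 0, 0.8],
  [0, 0, 0, 0, 0, 0, 0.8],
  [0, 0, 0.04, 0, 0, 0, 0.8],
  [0, 0, 0.05, 0, 0, 0, 0.88],
  [-0.03, 0.01, 0.05, 0, 0, 0, 0.88],
])

```text
t: 24.3
eef_pos: [0.6114, 0.2525, 0.1855]
tool_rot: [0.002, 0.545, 0.839, 0.001]
contact_force: [0.7, 0.1, 0.6]
gripper_width: 0.881
grasp_force: 0.0
```

Emit:
jog_arm([
  [-0.02, 0.01, 0, 0, 0, 0.148, 0.7],
  [-0.02, 0.01, 0, 0, 0, 0.148, 0.7],
  [-0.02, 0.01, 0, 0, 0, 0.148, 0.7],
  [-0.02, 0.01, 0, 0, 0, 0.148, 0.7],
  [-0.02, 0.01, 0, 0, 0, 0.148, 0.7],
  [-0.02, 0.01, 0, 0, 0, 0.148, 0.7],
  [-0.02, 0.01, 0, 0, 0, 0.148, 0.7],
  [-0.02, 0.01, 0, 0, 0, 0.146, 0.7],
  [0, 0, 0, 0, 0, 0, 0.7],
  [0, 0, 0, 0, 0, 0, 0.7],
])

```text
t: 25.3
eef_pos: [0.4486, 0.3347, 0.1834]
tool_rot: [0.0, -0.017, 1.0, 0.0]
contact_force: [-0.1, 0.5, -0.0]
gripper_width: 0.699
grasp_force: 0.0
```

```bash
python3 - <<'E'
from h import *
clampf(); c=cam('wrist','w8.png')
for k in cyls(c,.36,.54,.22,.42): print(k)
E
```

```text
clamp xyz [-0.1361  0.1486  0.1834] world [0.4486 0.3347 0.1834] heading 91.9 grip 0.699 0 F [-0.1  0.5 -0. ]
(0.4155, 0.3608, np.float32(0.0), 58, 34, [153, 159, 168])
```

View pics/w8.png

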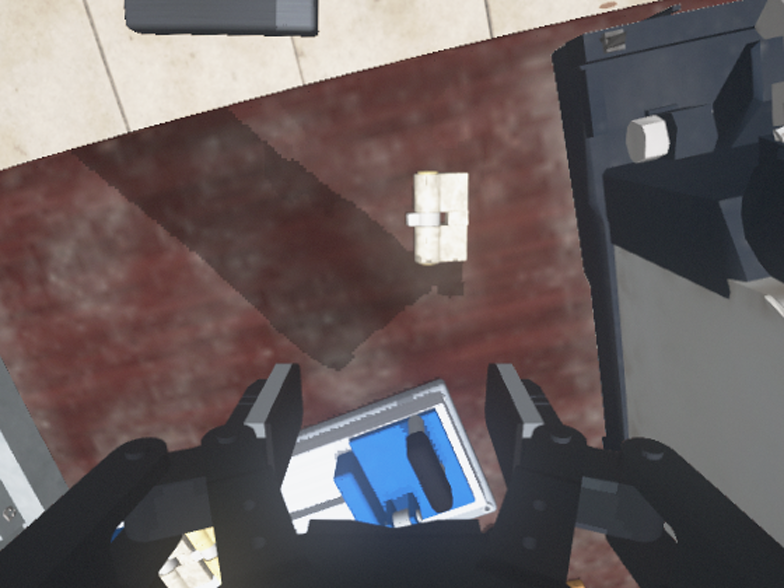

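View: nickel L at (440,217), with the machine's near edge at (590,220), about 7 cm away. I'll grip across the width and slide it right, so the wrist camera keeps clear of the machine in the end-to-end grasp.

Emit:
jog_arm([
  [-0.0165, 0.013, 0, 0, 0, 0, 0.65],
  [-0.0165, 0.013, 0, 0, 0, 0, 0.65],
  [0, 0, -0.05, 0, 0, 0, 0.65],
  [0, 0, -0.05, 0, 0, 0, 0.65],
  [0, 0, -0.03, 0, 0, 0, 0.65],
  [0, 0, 0, 0, 0, 0, 0.6],
  [0, 0, -0.02, 0, 0, 0, 0.6],
  [0, 0, -0.006, 0, 0, 0, 0.6],
  [0, 0, 0, 0, 0, 0, 0.6],
  [0, 0, 0, 0, 0, 0, 0.6],
], newtons=25)

```text
t: 26.35
eef_pos: [0.4164, 0.3612, 0.0287]
tool_rot: [0.001, -0.017, 1.0, 0.001]
contact_force: [0.2, 0.2, 0.6]
gripper_width: 0.602
grasp_force: 0.0
```

Emit:
jog_arm([
  [0, 0, 0, 0, 0, 0, 0.2],
  [0, 0, 0, 0, 0, 0, 0.2],
  [0, 0, 0, 0, 0, 0, 0.2],
  [0, 0, 0, 0, 0, 0, 0.2],
])

```text
t: 26.75
eef_pos: [0.4162, 0.3615, 0.0288]
tool_rot: [0.001, -0.017, 1.0, 0.001]
contact_force: [-0.6, -1.0, 5.6]
gripper_width: 0.372
grasp_force: 24.3
```

Emit:
jog_arm([
  [0.002, -0.01, 0.001, 0, 0, 0, 0.2],
  [0.002, -0.01, 0, 0, 0, 0, 0.2],
  [0.002, -0.01, 0, 0, 0, 0, 0.2],
  [0.002, -0.01, 0, 0, 0, 0, 0.2],
  [0.002, -0.01, 0, 0, 0, 0, 0.2],
  [0.002, -0.01, 0, 0, 0, 0, 0.2],
  [0.002, -0.01, 0, 0, 0, 0, 0.2],
  [0.002, -0.01, 0, 0, 0, 0, 0.2],
  [0.002, -0.01, 0, 0, 0, 0, 0.2],
  [0, 0, 0, 0, 0, 0, 0.2],
])

```text
t: 27.75
eef_pos: [0.4343, 0.2691, 0.0288]
tool_rot: [0.0, -0.016, 1.0, -0.0]
contact_force: [0.6, 0.1, 8.2]
gripper_width: 0.37
grasp_force: 26.0
```

Emit:
jog_arm([
  [0, 0, 0, 0, 0, 0, 0.5],
  [0, 0, 0, 0, 0, 0, 0.6],
  [0, 0, 0, 0, 0, 0, 0.6],
  [0, 0, 0.04, 0, 0, 0, 0.6],
  [0, 0, 0.05, 0, 0, 0, 0.8],
  [0.02, 0, 0.04, 0, 0, -0.14, 0.8],
  [0.02, 0, 0, 0, 0, -0.14, 0.8],
  [0.02, 0, 0, 0, 0, -0.14, 0.8],
  [0, 0, 0, 0, 0, -0.14, 0.8],
  [0, 0, 0, 0, 0, -0.14, 0.8],
])

```text
t: 28.75
eef_pos: [0.4937, 0.2701, 0.1579]
tool_rot: [-0.0, 0.33, 0.944, -0.001]
contact_force: [-0.5, 0.7, 0.3]
gripper_width: 0.796
grasp_force: 0.0
```

Emit:
jog_arm([
  [0, 0, 0, 0, 0, -0.14, 0.8],
  [0, 0, 0, 0, 0, -0.14, 0.8],
  [0, 0, 0, 0, 0, -0.14, 0.8],
  [0, 0, 0, 0, 0, -0.14, 0.8],
  [0, 0, 0, 0, 0, -0.14, 0.8],
  [0, 0, 0, 0, 0, -0.14, 0.8],
  [0, 0, 0, 0, 0, 0, 0.8],
  [0, 0, 0, 0, 0, 0, 0.8],
])

```text
t: 29.55
eef_pos: [0.4932, 0.2706, 0.158]
tool_rot: [0.0, 0.682, 0.731, -0.0]
contact_force: [0.3, -0.2, -0.1]
gripper_width: 0.796
grasp_force: 0.0
```

```bash
python3 - <<'E'
from h import *
clampf(); c=cam('wrist','w9.png')
for k in cyls(c,.36,.54,.2,.42): print(k)
E
```

```text
clamp xyz [-0.1218  0.0719  0.158 ] world [0.4932 0.2706 0.158 ] heading 4.0 grip 0.796 0 F [ 0.3 -0.2 -0.1]
(0.4332, 0.268, np.float32(1.9), 56, 34, [108, 111, 122])
```

View pics/w9.png

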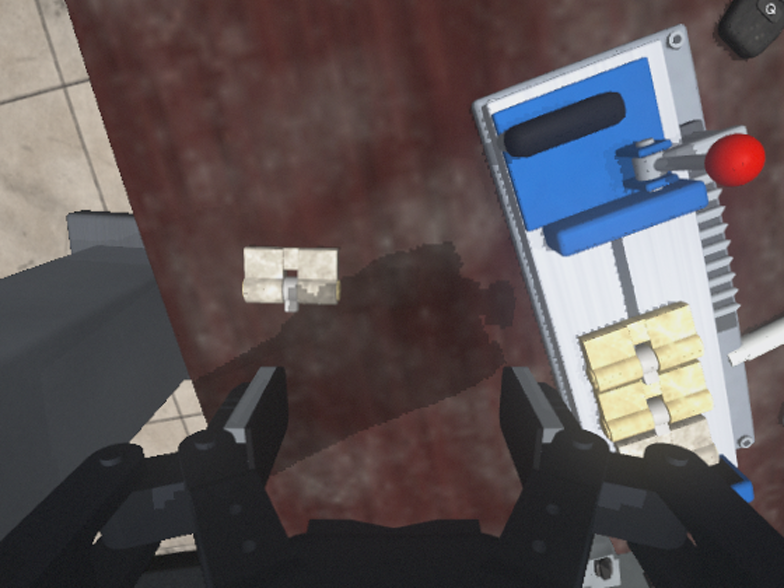

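View: three cylinders stand in a tidy row (645,345)–(665,440), jaw still open; nickel L is at (291,275), free to grip.

Emit:
jog_arm([
  [-0.03, -0.0013, 0, 0, 0, -0.03, 0.78],
  [-0.03, -0.0013, 0, 0, 0, 0, 0.78],
  [0, 0, -0.05, 0, 0, 0, 0.78],
  [0, 0, -0.05, 0, 0, 0, 0.78],
  [0, 0, 0, 0, 0, 0, 0.75],
  [0, 0, 0, 0, 0, 0, 0.75],
  [0, 0, 0, 0, 0, 0, 0.75],
], newtons=70)

```text
t: 30.3
eef_pos: [0.4351, 0.2689, 0.0606]
tool_rot: [0.0, 0.695, 0.719, 0.002]
contact_force: [0.1, 0.9, 0.4]
gripper_width: 0.753
grasp_force: 0.0
```

Emit:
jog_arm([
  [-0.001, -0.0005, -0.02, 0, 0, 0, 0.75],
  [0, 0, -0.014, 0, 0, 0, 0.75],
  [0, 0, -0.003, 0, 0, 0, 0.75],
  [0, 0, 0, 0, 0, 0, 0.75],
  [0, 0, 0, 0, 0, 0, 0],
  [0, 0, 0, 0, 0, 0, 0],
  [0, 0, 0, 0, 0, 0, 0],
  [0, 0, 0, 0, 0, 0, 0],
])

```text
t: 31.1
eef_pos: [0.4329, 0.2679, 0.0226]
tool_rot: [0.0, 0.695, 0.719, 0.001]
contact_force: [-1.8, -0.9, 6.3]
gripper_width: 0.611
grasp_force: 73.1
```

```bash
python3 -c "
from h import *
clampf()"
```

```text
clamp xyz [-0.1778  0.0941  0.0226] world [0.4329 0.2679 0.0226] heading 2.0 grip 0.611 73 F [-1.8 -0.9  6.3]
```

Emit:
jog_arm([
  [0, 0, 0.02, 0, 0, 0, 0],
  [0, 0, 0.04, 0, 0, 0, 0],
  [0, 0, 0.05, 0, 0, 0, 0],
  [0.031, 0.0022, 0, 0, 0, 0.065, 0],
  [0.031, 0.0022, 0, 0, 0, 0.065, 0],
  [0.031, 0.0022, 0, 0, 0, 0.065, 0],
  [0.031, 0.0022, 0, 0, 0, 0.065, 0],
  [0.031, 0.0022, 0, 0, 0, 0.065, 0],
  [0.0308, 0.0024, 0, 0, 0, 0.064, 0],
  [0, 0, -0.02, 0, 0, 0, 0],
])

```text
t: 32.1
eef_pos: [0.6246, 0.2808, 0.1147]
tool_rot: [0.003, 0.543, 0.84, 0.004]
contact_force: [-1.1, 0.9, -1.6]
gripper_width: 0.61
grasp_force: 74.6
```

Emit:
jog_arm([
  [0, 0, -0.02, 0, 0, 0, 0],
  [0, 0, -0.015, 0, 0, 0, 0],
  [0, 0, 0, 0, 0, 0, 0],
  [0, 0, 0, 0, 0, 0, 0],
])

```text
t: 32.5
eef_pos: [0.6182, 0.2812, 0.0767]
tool_rot: [0.0, 0.542, 0.84, -0.0]
contact_force: [0.0, 0.3, -1.3]
gripper_width: 0.612
grasp_force: 74.6
```

```bash
python3 -c "
from h import *
clampf()"
```

```text
clamp xyz [-0.0034  0.0301  0.0767] world [0.6182 0.2812 0.0767] heading 24.3 grip 0.612 75 F [ 0.   0.3 -1.3]
```

Emit:
jog_arm([
  [0, 0, -0.012, 0, 0, 0, 0],
  [0, 0, -0.009, 0, 0, 0, 0],
  [0, 0, -0.0035, 0, 0, 0, 0],
  [0, 0, 0, 0, 0, 0, 0],
  [0, 0, 0, 0, 0, 0, 0.7],
  [0, 0, 0, 0, 0, 0, 0.8],
  [0, 0, 0, 0, 0, 0, 0.8],
  [0, 0, 0.04, 0, 0, 0, 0.8],
  [0, 0, 0.05, 0, 0, 0, 0.8],
  [0, -0.01, 0.05, 0, 0, 0, 0.5],
])

```text
t: 33.5
eef_pos: [0.6175, 0.2728, 0.1919]
tool_rot: [-0.001, 0.541, 0.841, -0.0]
contact_force: [0.9, 0.5, 0.8]
gripper_width: 0.646
grasp_force: 0.0
```

Emit:
jog_arm([
  [-0.01, -0.04, 0.01, 0, 0, 0, 0],
  [-0.01, -0.03, 0, 0, 0, 0, 0],
  [0, 0, 0, 0, 0, 0, 0],
  [0, 0, 0, 0, 0, 0, 0],
])

```text
t: 33.9
eef_pos: [0.5983, 0.2006, 0.2011]
tool_rot: [0.0, 0.543, 0.84, 0.0]
contact_force: [-0.6, 0.5, 0.5]
gripper_width: 0.0
grasp_force: 0.0
```

```bash
python3 - <<'E'
from h import *
clampf(); c=cam('wrist','w10.png')
E
```

```text
clamp xyz [-0.0547 -0.0352  0.2011] world [0.5983 0.2006 0.2011] heading 24.2 grip 0.0 0 F [-0.6  0.5  0.5]
```

View pics/w10.png

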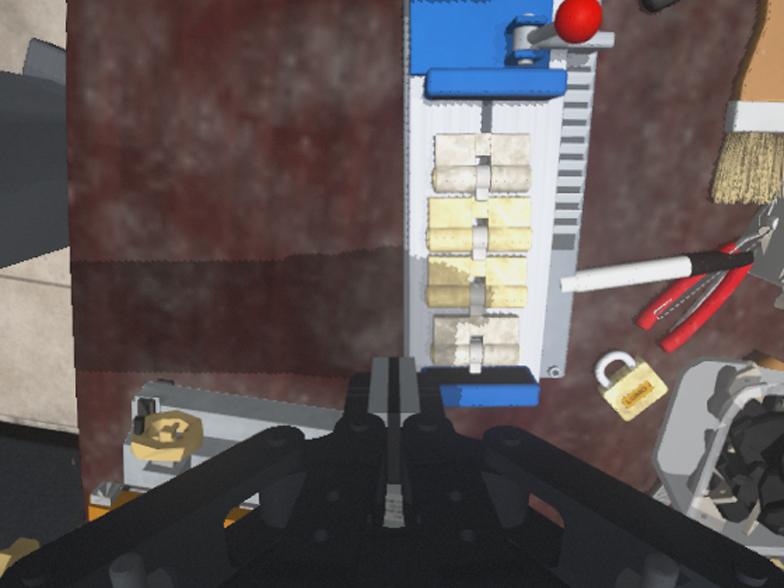

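View: all four lie in a row at (482,160), (480,222), (478,282) and (476,340), flat, square and centred; the ball at (578,20) shows the lever still in. Next, throw the lever out from the far side with shut fingers.

Emit:
jog_arm([
  [0.011, 0.0326, 0, 0, 0, 0, 0],
  [0.011, 0.0326, 0, 0, 0, 0, 0],
  [0.011, 0.0326, 0, 0, 0, 0, 0],
  [0.011, 0.0326, 0, 0, 0, 0, 0],
  [0.0105, 0.0326, 0, 0, 0, 0, 0],
  [0, 0, 0, 0, 0, 0, 0],
  [0, 0, -0.04, 0, 0, 0, 0],
  [0, 0, -0.04, 0, 0, 0, 0],
  [0, 0, -0.014, 0, 0, 0, 0],
  [0, 0, 0, 0, 0, 0, 0],
])

```text
t: 34.95
eef_pos: [0.6508, 0.3641, 0.1037]
tool_rot: [-0.001, 0.542, 0.84, -0.002]
contact_force: [0.1, -0.4, -0.4]
gripper_width: 0.0
grasp_force: 0.0
```

```bash
python3 - <<'E'
from h import *
clampf()
E
```

```text
clamp xyz [0.0604 0.0923 0.1037] world [0.6508 0.3641 0.1037] heading 24.4 grip 0.0 0 F [ 0.1 -0.4 -0.4]
```

Emit:
jog_arm([
  [-0.0046, -0.002, 0.001, 0, 0, 0, 0],
  [-0.0046, -0.002, 0, 0, 0, 0, 0],
  [-0.0046, -0.002, 0, 0, 0, 0, 0],
  [-0.0046, -0.002, 0, 0, 0, 0, 0],
  [-0.0046, -0.002, 0, 0, 0, 0, 0],
  [-0.0046, -0.002, 0, 0, 0, 0, 0],
  [-0.0046, -0.002, 0, 0, 0, 0, 0],
  [-0.0046, -0.002, 0, 0, 0, 0, 0],
  [-0.0046, -0.002, 0, 0, 0, 0, 0],
  [0, 0, 0, 0, 0, 0, 0],
])

```text
t: 35.95
eef_pos: [0.6102, 0.3459, 0.1075]
tool_rot: [-0.0, 0.542, 0.84, -0.001]
contact_force: [0.2, 0.3, -0.2]
gripper_width: 0.001
grasp_force: 0.0
```

Emit:
jog_arm([
  [0, 0, 0, 0, 0, 0, 0],
  [0, 0, 0, 0, 0, 0, 0],
  [0.02, 0.009, 0, 0, 0, 0, 0],
  [0, 0, 0.05, 0, 0, 0, 0],
  [0, 0, 0.05, 0, 0, 0, 0],
  [-0.03, -0.02, 0.02, 0, 0, 0, 0],
  [-0.03, -0.04, 0, 0, 0, 0, 0],
  [-0.02, -0.04, 0, 0, 0, 0, 0],
  [0, 0, 0, 0, 0, 0, 0],
  [0, 0, 0, 0, 0, 0, 0],
])

```text
t: 36.95
eef_pos: [0.5515, 0.2544, 0.2284]
tool_rot: [0.0, 0.543, 0.84, 0.0]
contact_force: [-0.2, 0.0, 0.2]
gripper_width: 0.004
grasp_force: 0.0
```

```bash
python3 - <<'E'
from h import *
clampf(); cam('wrist','w11.png')
E
```

```text
clamp xyz [-0.0752  0.0331  0.2284] world [0.5515 0.2544 0.2284] heading 24.2 grip 0.004 0 F [-0.2  0.   0.2]
```

View pics/w11.png

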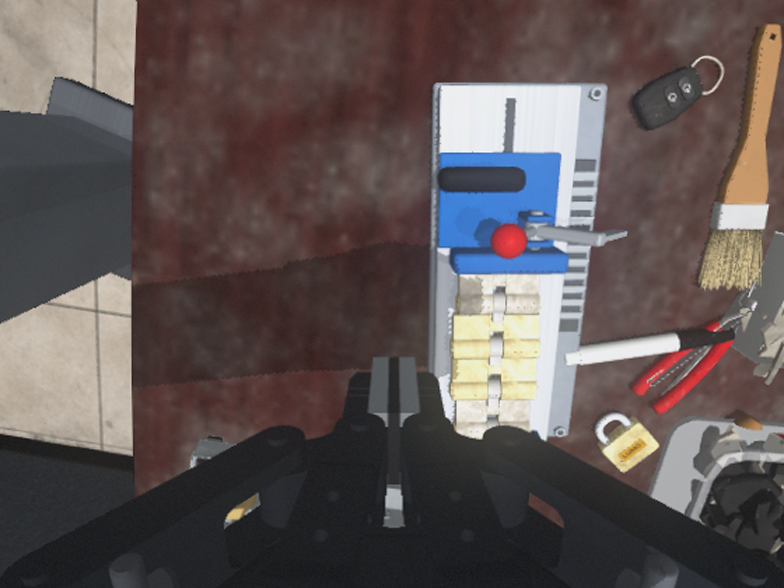

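The lever is out (ball at (509,241)), and the jaw has sprung back and clamps the four in a flat row along column 497. Padlock (627,445) and fob (668,97) are untouched, and the robot is clear.

```bash
python3 -c "
from h import *
print(bot.hand_in())"
```

```text
the job is handed in; nothing more can be done
None
```

I've handed the job in: all four lock cylinders are clamped in a flat, square row with the lever out, and the padlock and key fob weren't touched (no pass/fail result came back).

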